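# Retaining ring on the tape stand

### The job

The roll of masking tape on the rod of the tape stand has nothing to stop it from sliding along. Pick up the orange open ring by its upright tab and lower it, gap downward, over the bare stretch of the rod about midway between the roll and the black end knob; keep hold of it until the rod is inside the ring, then let go so that it hangs on the rod, square to it. Leave the blue ring where it stands.

Things in the scene. Friction and masses are not known exactly. Their poses are not given: they have to be found in the camera images.
- clip_orange: Orange open ring, 60 g, standing gap down on two feet (70 mm over feet). Origin: centre of underside. y = ring axis (28 mm wide), z up; half-turn symmetric. Ring centre at z 30, inner/outer radius 22/28, crown at z 58. Gap 32 wide, flaring to 46 at the feet. Tab on the crown: 14 thick in x, 24 in y, z 58 to 96; grip it across x, fingertips above the crown. All mm.
- clip_blue: The same ring in blue plastic, same size and axes; a bystander, to be left standing where it is.
- rod_mid (a point): Middle of the bare stretch of the fixed stand's level steel rod, on its axis, 115 mm above the table. Rod 10 mm thick, along y; z up. The black knob (50 mm dia.) begins at y +92 mm, the tape roll at -100 mm (its top 20 mm over the rod axis), its upright post at -139 mm. Base board below 12 mm thick. A hanging ring's origin is 47 mm below the rod axis.
Mind the look-alikes: they are no part of the job. Several things have the shape of the clip_orange; the one meant has the colours described above.

How it is judged:
By the outcome, as a careful person would: the job done as asked, in the order asked, and still so for the second after the job is handed in, with the robot touching nothing.
It also fails if it takes over 32 s, if anything falls off the work surface, if the arm or the gripper's body presses on something with over 40 N, if the wrist force passes 120 N, or if a joint passes its speed limit or range.

### The arm

A 7-joint arm with a two-finger parallel gripper is mounted at the origin on a cart in front of the work surface, level with it; the furniture and walls round the work are solid. World frame = base frame: x ahead of the robot, y to its left, z up, the work surface at z = 0. Lengths are in m, angles in rad, forces in N, time in s.
With the tool pointing down it reaches from about 0.425 to 0.925 m from the base axis. Payload 6.8 kg.
Tool frame: the origin (TCP) lies between the finger pads; the fingertips stand 14 mm ahead of it and the grasp point (between the pads) lies 5 mm behind it; z points along the fingers, y is the line along which they close (so a half turn about z gives the same grasp; the last joint's range is limited). The gripper opens to 85 mm and grips with 20 to 120 N. Pads are 22 mm wide; open, the fingers measure 114 mm over their backs; the gripper's body (76 mm by 85 mm) begins 54 mm behind the grasp point. The pads swing forward as they close: fully open they stand 13 mm farther back than shut.
Start: joints at [1.213, 0.477, 0.022, 1.555, -0.011, 1.109, -0.083], TCP at [0.167, -0.654, 0.245] pointing down, gripper open.
Joint ranges: [-2.96, 2.96], [-0.34, 2.1], [-1.41, 1.46], [0.24, 2.44], [-1.37, 4.51], [0.17, 1.92], [-2.96, 2.96]. Speed limits (rad/s): [2.39, 2.39, 3.14, 3.14, 3.14, 3.14, 3.14].

### API

Orientations are given as a rotation vector (axis times angle).
In Python, from bench import r, eyes, ticket gives the robot as it stands. The module is installed in compiled form; this text tells all that it offers.
- The arm moves only by the tool arm_command, never from a script. Its argument "plan" is text: rows parted by semicolons, each of 4 numbers parted by spaces: the shift along the tool's x, y, z in m, then the turn about the tool's z in degrees. In form: tx ty tz yaw; .... A call has 1 to 20 rows; each row shifts and turns the commanded pose from where the row before left it, along the tool's axes as they then stand; what a row does not reach is not made up. A row lasts 1/8 s, in which the tool goes at most 62.5 mm and 10.7 degrees, less where a joint would pass 70% of its speed; a pose out of reach is approached as far as the arm can. A call is refused whole if a number of a shift passes 0.0625 or a number of a turn 10.7, either way. A call with a gripper value outside its range is refused whole. "hand" is the closure, from -1 (fully open) to 1 (shut), set as the call begins (left out, the last holds). The fingers move at their own pace and stop on an object; "grip_force" is the grip in N (left out, the last holds). Time passes only in rows, so rows that do not move let the fingers close. It gives the time, the measured TCP pose, the force, the opening and the grip force at its end, in the units of the state.
- r.get_obs(): the state, without advancing time (a new reading comes with each control period).
- eyes.grab_frame(name): name is "scene" or "top"; returns (picture, depth): 384x512x3 uint8, red, green, blue; 384x512 float32, m along the optical axis (not along the pixel's ray), 0 where there is no reading.
- eyes.calibration(name): a dict with "fov_y" (degrees; the focal length in pixels is half the picture's height over the tangent of half this angle, whatever the lens; pixels are square), "cx", "cy" (the principal point, pixels), "origin" and "attitude" of the camera in the world. Camera axes: x right, y up, looking along -z (the intrinsics and any distortion apply to the point x, -y, -z); pixel columns grow to the right and rows downward; lengths in m; the calibration is good to about 2 mm. A picture is of the moment at which its call begins. calibration takes no time and is no camera call.
- ticket.hand_in(): hands the job in; it is judged then, once.
The state is a dict: "clock": time; "joints": joint angles; "qvel": joint speeds; "tau": joint torques, N m; "tcp_pos": TCP position; "orientation": TCP orientation; "contact_force": force on the tool from outside, world axes, zero at the start; "moment": the same for the moment, N m; "grip_width": finger opening in m; "gripper_force": force on a finger pad.
Only numpy, scipy, OpenCV 4.12 (cv2) and the standard library are available. Lean on these libraries where they do the work, as an engineer would, in place of code of your own. Each camera call takes 0.05 s, during which the arm holds its last target. There are 200 camera calls.

## Working session

There is one attempt and no reset: what is moved stays moved. The work goes in short steps, Python scripts to look and compute and a tool call to move; the robot and the scene stay as the last step left them, time stands still between calls to the robot, and variables do not carry over. Pictures are saved under pics/ and viewed, at most 10 in all, crops included, and the job is handed in when it is done.

Besides the shell and the picture viewer there is one more tool, called after "Call:" by a JSON object that holds its "fn" and its "kwargs". arm_command: Moves the arm, as the interface text tells. Its arguments: {"type":"object","properties":{"plan":{"type":"string"},"hand":{"type":"number"},"grip_force":{"type":"number"}},"required":["plan"]}

```bash
mkdir -p pics; cat > h.py <<'E'
import numpy as np, cv2
from bench import r, eyes, ticket
from scipy.spatial.transform import Rotation as R
def cal(n):
    c=eyes.calibration(n); return c
def att(c):
    a=np.array(c["attitude"],float)
    return a if a.shape==(3,3) else R.from_rotvec(a).as_matrix() if a.size==3 else R.from_quat(a).as_matrix()
def cloud(n,d):
    c=cal(n); H,W=d.shape; f=H/2/np.tan(np.radians(c["fov_y"])/2)
    v,u=np.mgrid[:H,:W]
    P=np.stack([(u-c["cx"])/f*d,-(v-c["cy"])/f*d,-d],-1)
    return P@att(c).T+np.array(c["origin"])
E
python3 - <<'E'
from h import *
for n in("scene","top"):
    print(n,eyes.calibration(n))
    p,d=eyes.grab_frame(n); np.savez(f"{n}0.npz",p=p,d=d)
    cv2.imwrite(f"pics/{n}0.png",p[...,::-1])
print(r.get_obs())
E
```

```text
scene {'fov_y': 46.43942388199982, 'cx': 258.43393425584685, 'cy': 193.96070018375426, 'origin': array([0.03057652, 0.66915901, 1.01815008]), 'attitude': array([ 0.28224178, -1.11765082, -2.47426238])}
top {'fov_y': 49.087232875690255, 'cx': 260.4510189022525, 'cy': 188.53185408689066, 'origin': array([ 0.36814284, -0.28638649,  1.28823061]), 'attitude': array([ 0.07130354, -0.09404987, -1.56315754])}
{'clock': 0.1, 'joints': array([ 1.21287148,  0.4777275 ,  0.02235814,  1.55632299, -0.01152299,
        1.10930756, -0.08310783]), 'qvel': array([-0.00059052, -0.0003742 , -0.00124031, -0.00316749, -0.00028603,
       -0.00017583,  0.00093294]), 'tau': array([ 4.58409646e-03, -5.97758532e+01,  1.61376223e+00, -2.81955385e+01,
        1.28695305e-02,  5.05054806e-03,  2.65846916e-05]), 'tcp_pos': array([ 0.16674855, -0.65356381,  0.24442896]), 'orientation': array([-3.11552198e+00, -3.91185975e-01,  4.84121832e-04]), 'contact_force': array([-0.5299221 ,  0.07169821, -0.33426314]), 'moment': array([ 0.00806247, -0.02172767,  0.00800671]), 'gripper_force': 0.0, 'grip_width': 0.08528949405702291}
```

View pics/scene0.png

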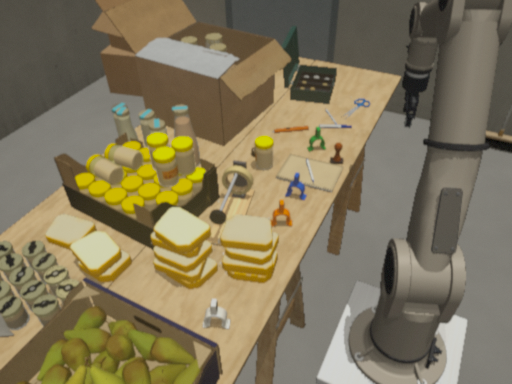

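View pics/top0.png

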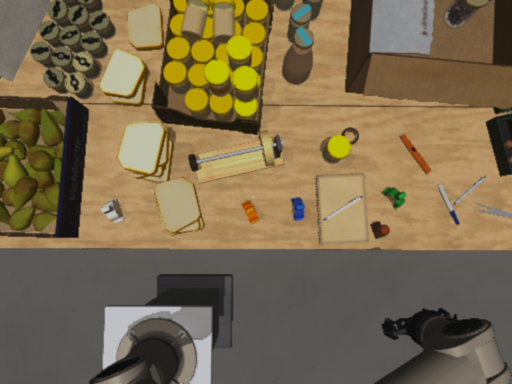

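```bash
cat > m.py <<'E'
from h import *
def colmask(p,hue):
    h=cv2.cvtColor(p,cv2.COLOR_RGB2HSV); H,S,V=[h[...,i].astype(int) for i in range(3)]
    return {"orange":(H>=4)&(H<=14)&(S>200)&(V>120),"blue":(H>=110)&(H<=128)&(S>130)&(V>60)}[hue]
def near(n,k="0"):
    z=np.load(f"{n}{k}.npz"); return z["p"],z["d"],cloud(n,z["d"])
E
python3 - <<'E'
from m import *
for n,c,win in(("scene","orange",(265,295,190,232)),("top","orange",(238,262,196,226)),("scene","blue",(283,310,168,200)),("top","blue",(288,308,194,222))):
    p,d,X=near(n); u0,u1,v0,v1=win
    m=np.zeros(d.shape,bool); m[v0:v1,u0:u1]=1; m&=colmask(p,c)&(d>0)
    Q=X[m]; print(n,c,len(Q),"zmax",Q[:,2].max().round(3),"mean",Q.mean(0).round(4))
    T=Q[Q[:,2]>.064]; print(" tab",len(T),T.mean(0).round(4),T.min(0).round(4),T.max(0).round(4))
    print(" rect all",cv2.minAreaRect((Q[:,:2]*1000).astype(np.float32)))
    L=Q[(Q[:,2]<.056)]; print(" low",len(L),cv2.minAreaRect((L[:,:2]*1000).astype(np.float32)))
p,d,X=near("top")
print("table z",np.median(X[225:240,210:240,2]))
# rod: points with z .1-.13 in stand window
for n,(u0,u1,v0,v1) in(("top",(186,285,128,180)),("scene",(205,256,155,228))):
    p,d,X=near(n)
    Q=X[v0:v1,u0:u1].reshape(-1,3); C=p[v0:v1,u0:u1].reshape(-1,3)
    uv=np.mgrid[v0:v1,u0:u1].reshape(2,-1).T
    s=(Q[:,2]>.09)&(Q[:,2]<.16); print(n,s.sum())
    Q,C,uv=Q[s],C[s],uv[s]
    l=cv2.fitLine(Q[:,:2].astype(np.float32),cv2.DIST_HUBER,0,.001,.001).ravel(); print(l)
    dd=l[:2]; nn=np.array([-dd[1],dd[0]]); t=(Q[:,:2]-l[2:])@dd; w=(Q[:,:2]-l[2:])@nn
    for a in np.arange(t.min(),t.max(),.012):
        k=(t>=a)&(t<a+.012)
        if k.any(): print((l[2:]+dd*(a+.006)).round(3),k.sum(),"w",w[k].min().round(4),w[k].mean().round(4),w[k].max().round(4),"z",Q[k,2].max().round(3),C[k].mean(0).astype(int))
E
python3 - <<'E'
import cv2
a=cv2.imread('pics/top0.png')[120:230,175:315]; b=cv2.imread('pics/scene0.png')[150:240,200:320]
a=cv2.resize(a,None,fx=4,fy=4,interpolation=2); cv2.imwrite('pics/c1.png',a)
E
```

```text
scene orange 38 zmax 0.087 mean [ 0.4302 -0.2601  0.041 ]
 tab 12 [ 0.4294 -0.2587  0.0754] [ 0.4266 -0.2629  0.0641] [ 0.4319 -0.2533  0.087 ]
 rect all ((431.5707702636719, -261.64788818359375), (47.97126007080078, 18.16175079345703), 30.681650161743164)
 low 25 ((432.1045837402344, -262.77264404296875), (47.667415618896484, 18.270822525024414), 27.27131462097168)
top orange 120 zmax 0.098 mean [ 0.4347 -0.2721  0.0491]
 tab 10 [ 0.4321 -0.2711  0.0891] [ 0.4247 -0.2825  0.0742] [ 0.4416 -0.2598  0.0983]
 rect all ((435.9259033203125, -271.0975341796875), (61.319278717041016, 25.132118225097656), 26.94373321533203)
 low 98 ((435.9311828613281, -271.1079406738281), (61.319278717041016, 25.108768463134766), 26.94373321533203)
scene blue 58 zmax 0.097 mean [ 0.4298 -0.411   0.0491]
 tab 9 [ 0.4413 -0.4072  0.0937] [ 0.437  -0.4146  0.0904] [ 0.4442 -0.4013  0.0966]
 rect all ((435.94140625, -410.98406982421875), (46.94388198852539, 23.395959854125977), 16.579071044921875)
 low 41 ((436.858642578125, -413.4187316894531), (47.07160568237305, 21.813066482543945), 5.248816013336182)
top b
[... 3286 characters left out ...]
9 w -0.0187 -0.0131 -0.0084 z 0.12 [161 158 151]
[ 0.616 -0.255] 10 w -0.0231 -0.0189 -0.013 z 0.121 [161 158 150]
[ 0.623 -0.264] 10 w -0.0281 -0.0133 0.0702 z 0.122 [154 149 137]
[ 0.63  -0.274] 89 w -0.08 0.0082 0.0698 z 0.144 [98 88 60]
[ 0.637 -0.284] 134 w -0.0852 -0.0121 0.0642 z 0.146 [123 110  73]
[ 0.643 -0.294] 135 w -0.0868 -0.0082 0.0517 z 0.146 [134 120  81]
[ 0.65  -0.303] 102 w -0.0722 0.0053 0.0435 z 0.146 [129 114  77]
[ 0.657 -0.313] 55 w -0.0717 -0.0412 0.0363 z 0.142 [127 113  86]
[ 0.664 -0.323] 58 w -0.0724 -0.0172 0.0637 z 0.142 [122 108  82]
[ 0.671 -0.333] 41 w -0.0408 0.0514 0.0635 z 0.143 [117  97  63]
[ 0.678 -0.343] 4 w 0.0604 0.0616 0.0627 z 0.132 [104  85  53]
```

View pics/c1.png

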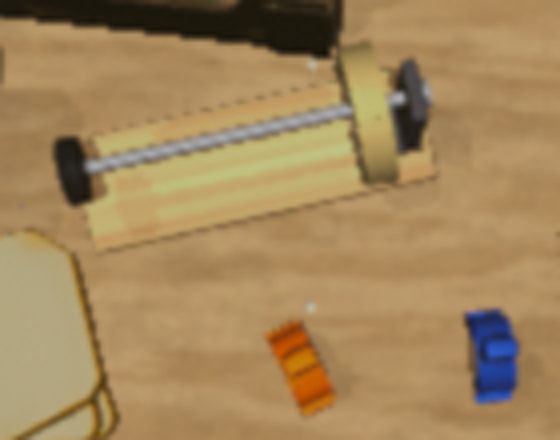

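The scene view shows the orange ring at about (282,213), the blue one at (297,186) and the stand's rod between the knob (218,216) and the roll (237,178). The top view and its crop show the orange ring at (250,211), with its long side turned about 27°, and the rod running from (192,160) to (278,147). I'm moving above the ring now.

Call:
{"fn": "arm_command", "kwargs": {"plan": "0.0355 -0.0305 0 0;0.0355 -0.0305 0 0;0.0355 -0.0305 0 0;0.0355 -0.0305 0 0;0.0355 -0.0305 0 0;0.0355 -0.0305 0 0;0.0355 -0.0305 0 0;0.0355 -0.0305 0 0;0.0355 -0.0305 0 0;0.0355 -0.0305 0 0;0 0 0 -10.3;0 0 0 -10.3;0 0 0 -10.3;0 0 0 -10.3;0 0 0 -10.3;0 0 0 -10.3;0 0 0 -10.3;0 0 0 -10.3;0 0 0 -10.3;0 0 0 -10", "hand": -1}}

```text
clock: 2.6
tcp_pos: [0.4351, -0.2707, 0.245]
orientation: [-1.633, -2.683, 0.0]
contact_force: [-0.6, 0.5, -0.5]
grip_width: 0.0854
gripper_force: 0.0
```

```bash
python3 - <<'E'
from m import *
o=r.get_obs(); print(o["clock"],o["tcp_pos"],R.from_rotvec(o["orientation"]).as_matrix().round(3),o["joints"].round(2))
for n in("scene","top"):
    p,d=eyes.grab_frame(n); np.savez(f"{n}1.npz",p=p,d=d)
a,b=[np.load(f"{n}1.npz")["p"] for n in("scene","top")]
a=cv2.resize(a[130:250,200:340],(700,600)); cv2.imwrite("pics/s1.png",a[...,::-1])
# silhouettes of tab with loose mask
p,d,X=near("top"); h=cv2.cvtColor(p,cv2.COLOR_RGB2HSV)
for k in"01":
    for n,w in(("top",(235,266,193,230)),("scene",(265,298,188,232))):
        p,d,X=near(n,k); h=cv2.cvtColor(p,cv2.COLOR_RGB2HSV).astype(int)
        m=(h[...,0]<=18)&(h[...,1]>165)&(h[...,2]>90); q=np.zeros_like(m); q[w[2]:w[3],w[0]:w[1]]=1; Q=X[m&q]
        Q=Q[(Q[:,2]>.002)]
        T=Q[(Q[:,2]>.08)&(Q[:,2]<.12)]
        if len(T)>4: print(k,n,len(Q),cv2.minAreaRect((Q[:,:2]*1000).astype(np.float32)),"tabtop",len(T),T.mean(0).round(4),cv2.minAreaRect((T[:,:2]*1000).astype(np.float32)))
E
```

```text
2.6 [ 0.43513219 -0.27068513  0.24496022] [[-0.459  0.888 -0.001]
 [ 0.888  0.459  0.   ]
 [ 0.001 -0.    -1.   ]] [ 0.83  0.25 -0.46  1.91  0.13  1.01  0.79]
0 top 217 ((419.4320068359375, -279.307373046875), (98.94757843017578, 30.530982971191406), 25.006546020507812) tabtop 43 [ 0.4329 -0.2723  0.0953] ((433.0948486328125, -272.54144287109375), (13.948627471923828, 22.865976333618164), 26.81353759765625)
0 scene 210 ((432.4208679199219, -268.368408203125), (64.20624542236328, 29.325103759765625), 24.026704788208008) tabtop 23 [ 0.4305 -0.2638  0.09  ] ((431.79730224609375, -267.17132568359375), (9.413755416870117, 21.276704788208008), 24.099044799804688)
1 scene 217 ((219.86988830566406, 187.05288696289062), (64.36947631835938, 1033.8714599609375), 24.999553680419922) tabtop 26 [ 0.4306 -0.2643  0.0926] ((431.8648376464844, -267.2047424316406), (9.330105781555176, 22.2347469329834), 24.414304733276367)
```

View pics/s1.png

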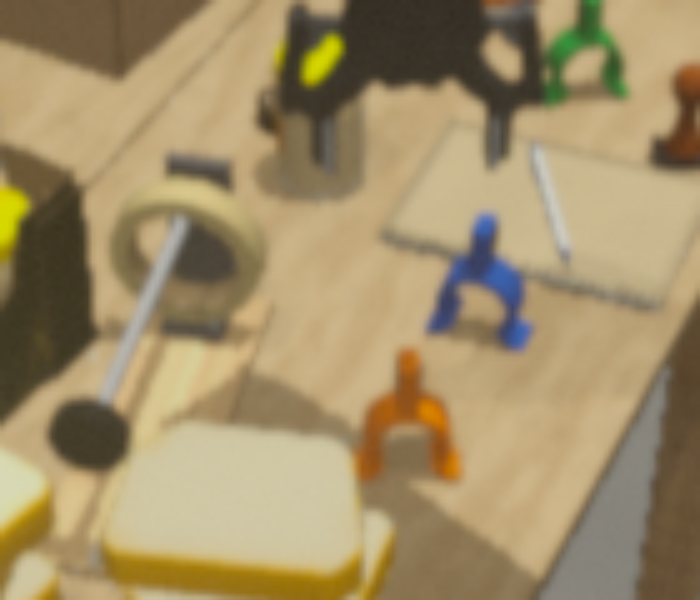

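The crop shows the open gripper high above the table. Orange stands at about (408,415) with its tab free, and blue is apart at (480,285). I'm descending with a small correction.

Call:
{"fn": "arm_command", "kwargs": {"plan": "0.001 -0.0025 0.022 1;0 0 0.028 0;0 0 0.028 0;0 0 0.028 0;0 0 0.022 0;0 0 0.02 0;0 0 0.02 0;0 0 0 0;0 0 0 0"}}

```text
clock: 3.82
tcp_pos: [0.4332, -0.2711, 0.0778]
orientation: [1.666, 2.663, 0.0]
contact_force: [0.3, -0.3, 0.5]
grip_width: 0.0852
gripper_force: 0.0
```

Call:
{"fn": "arm_command", "kwargs": {"plan": "0 0 0 0;0 0 0 0;0 0 0 0;0 0 0 0;0 0 0 0;0 0 0 0;0 0 0 0;0 0 0 0", "hand": 1, "grip_force": 50}}

```text
clock: 4.82
tcp_pos: [0.433, -0.2712, 0.0775]
orientation: [1.664, 2.664, -0.0]
contact_force: [-0.1, 0.4, 5.1]
grip_width: 0.0134
gripper_force: 49.4
```

Call:
{"fn": "arm_command", "kwargs": {"plan": "0 0 -0.01 0;0 0 -0.02 0;0 0 -0.026 0;0 0 -0.026 0;0 0 -0.026 0;0 0 -0.026 0;0 0 -0.026 0;0 0 0 6.3;0 0 0 6.4;0.003 0.02 0 0;0.004 0.025 0 0;0.004 0.025 0 0;0.004 0.025 0 0;0.004 0.025 0 0;0.003 0.025 0 0;0.001 0.02 0 0;0 0 0 0;0 0 0 0"}}

```text
clock: 7.08
tcp_pos: [0.5871, -0.2109, 0.2371]
orientation: [-1.949, -2.463, 0.001]
contact_force: [-0.4, -0.4, 0.3]
grip_width: 0.013
gripper_force: 48.8
```

```bash
python3 - <<'E'
from m import *
o=r.get_obs(); print(o["clock"],o["tcp_pos"],R.from_rotvec(o["orientation"]).as_matrix().round(3)[:2,:2],o["grip_width"])
for n in("scene","top"):
    p,d=eyes.grab_frame(n); np.savez(f"{n}2.npz",p=p,d=d)
a,b=[np.load(f"{n}2.npz")["p"] for n in("scene","top")]
a=cv2.resize(a[110:240,180:310],(600,600),interpolation=2);cv2.imwrite("pics/s2.png",a[...,::-1])
for n,w in(("scene",(190,300,110,240)),("top",(180,300,100,200))):
    p,d,X=near(n,"2"); m=colmask(p,"orange")&(d>0); q=np.zeros_like(m); q[w[2]:w[3],w[0]:w[1]]=1; Q=X[m&q]
    Q=Q[(Q[:,2]>.13)&(Q[:,2]<.27)]
    if len(Q)>5: print(n,len(Q),Q.mean(0).round(4),Q.min(0).round(3),Q.max(0).round(3),cv2.minAreaRect((Q[:,:2]*1000).astype(np.float32)))
E
```

```text
7.075 [ 0.58707692 -0.21093005  0.23707561] [[-0.23   0.973]
 [ 0.973  0.23 ]] 0.01303449449106327
scene 17 [ 0.5741 -0.2066  0.2047] [ 0.555 -0.224  0.163] [ 0.609 -0.199  0.247] ((579.4986572265625, -203.79685974121094), (53.7318000793457, 24.27579116821289), 23.69939613342285)
```

View pics/s2.png

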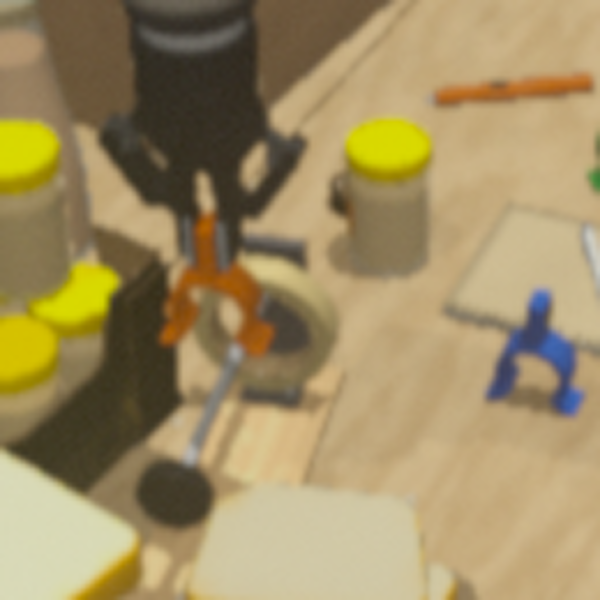

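The crop shows the ring held upright above the rod at about (215,300), with the rod under its gap and the roll behind it. Blue is undisturbed at (535,355). I'm lowering.

Call:
{"fn": "arm_command", "kwargs": {"plan": "0 0.001 0.015 0;0 0 0.015 0;0 0 0.015 0;0 0 0.015 0;0 0 0.01 0;0 0 0 0"}}

```text
clock: 7.92
tcp_pos: [0.5886, -0.2102, 0.1663]
orientation: [-1.948, -2.463, 0.001]
contact_force: [-0.7, 0.0, -0.5]
grip_width: 0.0132
gripper_force: 48.8
```

Call:
{"fn": "arm_command", "kwargs": {"plan": "0 0 0.008 0;0 0 0.006 0;0 0 0.004 0;0 0 0 0;0 0 0 0"}}

```text
clock: 8.55
tcp_pos: [0.5892, -0.2105, 0.1495]
orientation: [1.949, 2.464, 0.0]
contact_force: [0.1, 0.2, -0.8]
grip_width: 0.0134
gripper_force: 48.8
```

```bash
python3 - <<'E'
from m import *
p,d=eyes.grab_frame("scene"); a=cv2.resize(p[110:240,180:310],(600,600),interpolation=2);cv2.imwrite("pics/s3.png",a[...,::-1])
E
```

```text
(no output)
```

View pics/s3.png

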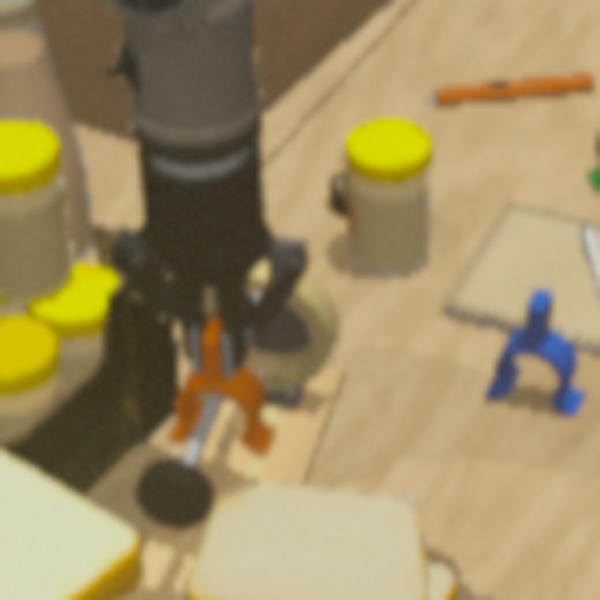

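The rod is inside the ring: the crown sits just above it at about (213,392). I'm lowering the last few mm.

Call:
{"fn": "arm_command", "kwargs": {"plan": "0 0 0.002 0;0 0 0.001 0;0 0 0 0;0 0 0 0"}}

```text
clock: 9.1
tcp_pos: [0.5891, -0.2104, 0.1463]
orientation: [1.949, 2.464, 0.0]
contact_force: [-0.2, -0.4, -0.6]
grip_width: 0.0133
gripper_force: 48.8
```

Call:
{"fn": "arm_command", "kwargs": {"plan": "0 0 0.001 0;0 0 0 0"}}

```text
clock: 9.35
tcp_pos: [0.5891, -0.2105, 0.1456]
orientation: [1.949, 2.464, 0.0]
contact_force: [-1.0, -0.2, 1.7]
grip_width: 0.0135
gripper_force: 49.2
```

Call:
{"fn": "arm_command", "kwargs": {"plan": "0 0 0 0;0 0 0 0;0 0 0 0;0 0 0 0;0 0 0 0;0 0 0 0", "hand": -0.3}}

```text
clock: 10.1
tcp_pos: [0.589, -0.2104, 0.1453]
orientation: [1.949, 2.464, 0.0]
contact_force: [-0.3, -0.3, 0.9]
grip_width: 0.0558
gripper_force: 0.0
```

Call:
{"fn": "arm_command", "kwargs": {"plan": "0 0 -0.01 0;0 0 -0.02 0;0 0 -0.03 0;0 0 -0.03 0;0 0 -0.03 0;0 0 -0.03 0;0 0 -0.02 0;0 0 0 0;0 0 0 0"}}

```text
clock: 11.22
tcp_pos: [0.5886, -0.2103, 0.3151]
orientation: [-1.949, -2.464, 0.0]
contact_force: [0.3, -0.0, -0.2]
grip_width: 0.0561
gripper_force: 0.0
```

```bash
python3 - <<'E'
from m import *
p,d=eyes.grab_frame("scene"); a=cv2.resize(p[110:240,180:310],(600,600),interpolation=2);cv2.imwrite("pics/s4.png",a[...,::-1])
E
```

```text
(no output)
```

View pics/s4.png

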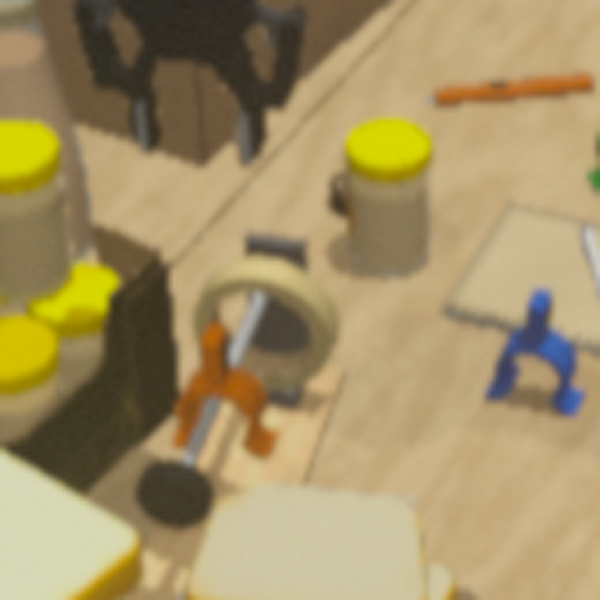

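The ring hangs upright on the rod at about (222,395), between the roll and the knob. The gripper is clear above it and blue still stands at (535,355).

```bash
python3 -c "
from bench import ticket
print(ticket.hand_in())"
```

```text
the job is handed in; nothing more can be done
None
```

The orange ring hangs on the rod about midway between the tape roll and the knob, square to the rod as far as the last picture shows; the blue ring was not touched, and the job is handed in at about 11 s on the clock.

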